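Restock the edge tape

TASK

Swing the blue lid of the stock case right over until it stands open by itself, and leave it open. Lift out all the spools of edge tape: put the red one over the upright spindle of the tape stand, fully down on its base, and stand every blue spare upright in the open drawer (there may be two to four). Then slide the drawer fully shut, without disturbing the paddle, hand roller and brass weight lying about.

Things in the scene. Friction and masses are not known exactly. Their poses are not given: they have to be found in the camera images.
- case: stock case, fixed: grey tray 160 (x) x 222 (y) mm, walls 5 mm thick and 22 mm tall, floor 5 mm thick. Origin: centre of its underside; x points from the bar handle side to the hinge side. It may be at the left or the right of the bench
- case_lid (a joint): hinge angle of the blue lid, rad: 0 shut, 1.9 fully open (the stop, leaning back). About 0.25 kg, free hinge: it falls shut from below about 1.2 and falls open from above about 1.3. The lid is a hollow shell 160 x 222 x 42 mm whose lower edge meets the tray rim; shut, its top is 65 mm above the bench
- lid_bar (a point): middle of the lid's steel bar handle: a round bar 11 mm thick and 90 mm long along y, 35 mm out in front of the lid's front face (29 mm free gap behind it), 42 mm above the bench when the lid is shut. It moves with the lid
- lid_hinge (a point): middle of the hinge axis on the far (+x of the case) rim, 22 mm above the bench; the axis runs along the case's y. lid_bar lies 195 mm in front of and 20 mm above it when shut
- case_floor (a point): centre of the tray's inner floor (5 mm above the bench); inside 150 (x) x 212 (y) mm. Spools stand on it in two rows, centres at least 60 mm apart
- red_spool: spool of red edge tape standing upright in the closed case at the start: tape roll 56 mm diameter, 20 mm tall, with a white core tube 25 mm diameter rising out of its middle to 48 mm above the underside (so 28 mm of bare core to grip); a round hole of 19 mm runs right through along z. 70 g. Origin: centre of the underside, z up the core. Goes on the spindle
- tape_stand: tape stand, fixed: dark steel disc 90 mm diameter, 15 mm thick, with a bright steel spindle 12 mm diameter upright in its middle. Origin: centre of its underside
- spindle_foot (a point): on the spindle axis at the top of the disc, 15 mm above the bench: a seated spool's underside centre lies here
- spindle_tip (a point): tip of the spindle, 72 mm above the bench; its last 10 mm taper to 4 mm diameter
- drawer_unit: low one-drawer chest, fixed, on the other side of the bench from the case. Origin on the bench under about the middle of the open drawer; x points along the way the drawer shuts. The chest's body, 240 mm wide and 101 mm tall, starts 70 mm along +x of the origin
- chest_drawer0 (a joint): how far the drawer is pulled out, m: 0 shut; starts at about 0.15. Slides with about 1 N of friction and stays where it is left
- drawer_floor (a point): centre of the drawer's inner floor, 28 mm above the bench; moves with the drawer; axes as the drawer unit. Inside 195 (x) x 198 (y) mm, walls 51 mm tall over this floor, front panel top 88 mm above the bench. Pulled out by q (m), the part not under the chest runs from x = -0.097 to -0.103 + q here. A standing spool clears the chest when the drawer shuts
- chest_drawer0_handle (a point): middle of the drawer's bar handle, 35 mm in front (-x) of its front panel, about 63 mm above the bench; bar 11 mm thick, 120 mm long along y. Pushing it along +x shuts the drawer
- paddle: bystander: bare limba paddle lying flat, blade 150 mm diameter, handle along -x, 250 mm long in all. Origin under the blade's middle
- walnut_roller: bystander: walnut hand roller, 120 mm wide, handle along -x, 40 mm tall. Origin under the roller's middle
- brass_weight: bystander: brass disc weight, 64 mm diameter, 46 mm tall with knob. Origin: centre of underside
- spare_a: spool of blue edge tape standing upright in the closed case at the start: tape roll 56 mm diameter, 20 mm tall, with a white core tube 25 mm diameter rising out of its middle to 48 mm above the underside (so 28 mm of bare core to grip); a round hole of 19 mm runs right through along z. 70 g. Origin: centre of the underside, z up the core. A spare for the drawer; None if absent
- spare_b: spool of blue edge tape standing upright in the closed case at the start: tape roll 56 mm diameter, 20 mm tall, with a white core tube 25 mm diameter rising out of its middle to 48 mm above the underside (so 28 mm of bare core to grip); a round hole of 19 mm runs right through along z. 70 g. Origin: centre of the underside, z up the core. A spare for the drawer; None if absent
- spare_c: spool of blue edge tape standing upright in the closed case at the start: tape roll 56 mm diameter, 20 mm tall, with a white core tube 25 mm diameter rising out of its middle to 48 mm above the underside (so 28 mm of bare core to grip); a round hole of 19 mm runs right through along z. 70 g. Origin: centre of the underside, z up the core. A spare for the drawer; None if absent
- spare_d: spool of blue edge tape standing upright in the closed case at the start: tape roll 56 mm diameter, 20 mm tall, with a white core tube 25 mm diameter rising out of its middle to 48 mm above the underside (so 28 mm of bare core to grip); a round hole of 19 mm runs right through along z. 70 g. Origin: centre of the underside, z up the core. A spare for the drawer; None if absent
Not all that is in view belongs to the job. Several things have the shape of the tape_stand; the one meant has the colours described above.

How it is judged:
By the outcome, as a careful person would: the job done as asked, in the order asked, and still so for the second after the job is handed in, with the robot touching nothing.
Of spare_a, spare_b, spare_c, spare_d only 2 to 4 are there at a start; the rules pass over those that are not, and their reading is None.
At some moment in a run one of red_spool, spare_a, spare_b, spare_c, spare_d may be knocked a few centimetres aside while the robot is not near it.
It also fails if it takes over 210 s, if anything falls off the work surface, if the arm or the gripper's body presses on something with over 40 N, if the wrist force passes 120 N, or if a joint passes its speed limit or range.

ROBOT

A 7-joint arm with a two-finger parallel gripper is mounted at the origin on the work surface. World frame = base frame: x ahead of the robot, y to its left, z up, the work surface at z = 0. Lengths are in m, angles in rad, forces in N, time in s.
With the tool pointing down it reaches from about 0.425 to 0.925 m from the base axis. Payload 6.8 kg.
Tool frame: the origin (TCP) lies midway between the tips of the shut fingers; the grasp point (between the pads) lies r.grip_point_offset behind it (r.grip_point_offset is the distance from the TCP to the grasp point, in m); z points along the fingers, y is the direction in which the jaws open and shut (so a half turn about z gives the same grasp; the last joint's range is limited). The gripper opens to 85 mm and grips with 20 to 120 N. Pads are 22 mm wide; open, the fingers measure 114 mm over their backs; the gripper's body (76 mm by 85 mm) begins 54 mm behind the grasp point. The pads swing forward as they close: fully open they stand 13 mm farther back than shut.
Start: joints at [-1.297, 0.477, 0.022, 1.555, -0.011, 1.109, -0.083], TCP at [0.251, 0.626, 0.231] pointing down, gripper open.
Joint ranges: [-2.96, 2.96], [-0.34, 2.1], [-1.41, 1.46], [0.24, 2.44], [-1.37, 4.51], [0.17, 1.92], [-2.96, 2.96]. Speed limits (rad/s): [2.39, 2.39, 3.14, 3.14, 3.14, 3.14, 3.14].

INTERFACE

Orientations are given as a rotation vector (axis times angle).
In Python, from bench import r gives the robot as it stands. The module is installed in compiled form; this text tells all that it offers.
- The arm moves only by the tool play_rows, never from a script. Its argument "deltas" is a list of rows, each a list of 3 entries, a list of its own where there are three numbers: the finger opening in mm, from 0 to 85.4, then the shift along the tool's x, y, z in mm, then the turn, a rotation vector about the tool's x, y, z in rad. A call has 1 to 8 rows; each row is the pose to reach, as a shift and turn from the pose measured when the call began, along the tool's axes at that moment; what a row does not reach only later rows make up. A row lasts 1/8 s, in which the tool goes at most 62.5 mm and 10.7 degrees, less where a joint would pass 70% of its speed; a pose out of reach is approached as far as the arm can. A call with a gripper value outside its range is refused whole. The fingers move at their own pace and stop on an object; "squeeze" is the grip in N (left out, the last holds). Time passes only in rows, so rows that repeat a pose let the fingers close. It gives the time, the measured TCP pose, the force and the opening at its end, in the units of the state.
- r.get_obs(): the state, without advancing time (a new reading comes with each control period).
- r.grab_frame(name): name is "side" or "top"; returns (picture, depth): 400x640x3 uint8, red, green, blue; 400x640 float32, m along the optical axis (not along the pixel's ray), 0 where there is no reading.
- r.camera_model(name): a dict with "mtx" (3x3 intrinsics, pixels), "D" ([k1, k2, p1, p2, k3] as OpenCV has them; the pictures are not rectified), "rvec" (rotation vector, rad) and "tvec" (3), from world to camera coordinates, as OpenCV has them. Camera axes: x right, y down, z forward; pixel columns grow to the right and rows downward; lengths in m; the calibration is good to about 2 mm. A picture is of the moment at which its call begins. camera_model takes no time and is no camera call.
- r.hand_in(): hands the job in, once; it reports no verdict.
The state is a dict: "clock": time; "joints": joint angles; "qvel": joint speeds; "tau": joint torques, N m; "tcp_pos": TCP position; "orientation": TCP orientation; "contact_force": force on the tool from outside, world axes, zero at the start; "moment": the same for the moment, N m; "grip_width": finger opening in m.
Only numpy, scipy, OpenCV 4.12 (cv2) and the standard library are available. Lean on these libraries where they do the work, as an engineer would, in place of code of your own. Each camera call takes 0.05 s, during which the arm holds its last target. There are 200 camera calls.

## Working session

There is one attempt and no reset: what is moved stays moved. The work goes in short steps, Python scripts to look and compute and a tool call to move; the robot and the scene stay as the last step left them, time stands still between calls to the robot, and variables do not carry over. Pictures are saved under pics/ and viewed, about 12 in all and at most 16, crops included, and the job is handed in when it is done.

Besides the shell and the picture viewer there is one more tool, called after "Emit:" as name(argument=value, ...) on one line, values as JSON. play_rows: Moves the arm, as the interface text tells. Its arguments: {"type":"object","properties":{"deltas":{"type":"array"},"squeeze":{"type":"number"}},"required":["deltas"]}

```bash
mkdir -p pics; cat > h.py <<'E'
import numpy as np, cv2
from scipy.spatial.transform import Rotation as R
from bench import r
def save(cam,name,crop=None,s=1):
    im,d=r.grab_frame(cam); np.savez(f'/tmp/{cam}.npz',im=im,d=d)
    cropsave(cam,name,crop,s)
def load(cam):
    z=np.load(f'/tmp/{cam}.npz'); return z['im'],z['d']
def cropsave(cam,name,crop=None,s=1):
    im,_=load(cam)
    if crop: x0,y0,x1,y1=crop; im=im[y0:y1,x0:x1]
    im=cv2.resize(im,None,fx=s,fy=s,interpolation=cv2.INTER_CUBIC)
    cv2.imwrite('pics/'+name+'.png',im[:,:,::-1])
def ray(cam,uv):
    m=r.camera_model(cam); uv=np.array(uv,float).reshape(-1,1,2)
    n=cv2.undistortPoints(uv,np.array(m['mtx']),np.array(m['D'])).reshape(-1,2)
    Rm=cv2.Rodrigues(np.array(m['rvec'],float))[0]; t=np.array(m['tvec'],float).ravel()
    return -Rm.T@t, np.c_[n,np.ones(len(n))]@Rm
def atz(cam,uv,z):
    c,d=ray(cam,uv); return c+d*((z-c[2])/d[:,2])[:,None]
def bydepth(cam,uv):
    _,D=load(cam); c,d=ray(cam,uv)
    k=np.array([np.median(D[int(v)-1:int(v)+2,int(u)-1:int(u)+2]) for u,v in uv]); return c+d*k[:,None]
def proj(cam,P):
    m=r.camera_model(cam); return cv2.projectPoints(np.array(P,float).reshape(-1,1,3),np.array(m['rvec'],float),np.array(m['tvec'],float),np.array(m['mtx']),np.array(m['D']))[0].reshape(-1,2)
def local(target, rot=None):
    "shift in mm along tool axes to target, and turn"
    o=r.get_obs(); T=R.from_rotvec(o['orientation'])
    out=T.inv().apply(np.array(target)-o['tcp_pos'])*1000
    print('shift',out.round(1), 'turn', (T.inv()*rot).as_rotvec().round(3) if rot is not None else '')
E
python3 - <<'E'
from h import *
save('top','t0',None,1.25); save('side','s0',None,1.25)
o=r.get_obs(); print(o, r.grip_point_offset, R.from_rotvec(o['orientation']).as_matrix().round(3))
for c in('top','side'): print(c,ray(c,[[320,200]]))
E
```

```text
{'clock': 0.1, 'joints': array([-1.29708655,  0.47775724,  0.02232604,  1.55634938, -0.0115189 ,
        1.10932024, -0.08311196]), 'qvel': array([-0.00056365, -0.00123653, -0.0011696 , -0.00384489,  0.00085253,
       -0.00093962,  0.00193669]), 'tau': array([ 4.87242345e-03, -5.97764397e+01,  1.61395267e+00, -2.81956387e+01,
        1.28587030e-02,  5.06766155e-03, -1.98865632e-05]), 'tcp_pos': array([0.25129919, 0.62589179, 0.23039728]), 'orientation': array([-5.96044149e-01, -3.08430252e+00,  2.65740957e-03]), 'contact_force': array([ 0.58607266, -0.50668895,  0.82363588]), 'moment': array([-0.00838371, -0.03395078, -0.07234676]), 'grip_width': 0.08530228907510486} 0.0187 [[-0.928  0.373 -0.001]
 [ 0.373  0.928 -0.002]
 [-0.    -0.002 -1.   ]]
top (array([4.53398045e-01, 4.88493516e-04, 1.13781730e+00]), array([[ 0.08389889, -0.02115642, -0.99629227]]))
side (array([ 0.36621721, -1.02812462,  1.05774262]), array([[ 0.13091443,  0.72129937, -0.68033714]]))
```

View pics/t0.png

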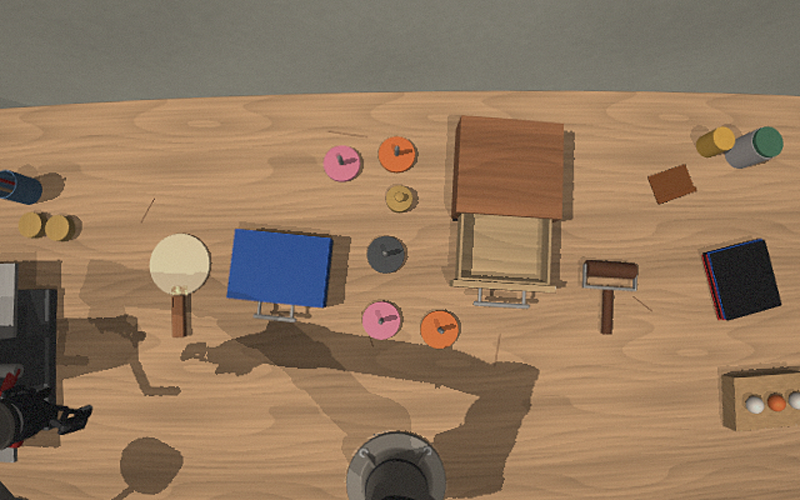

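View pics/s0.png

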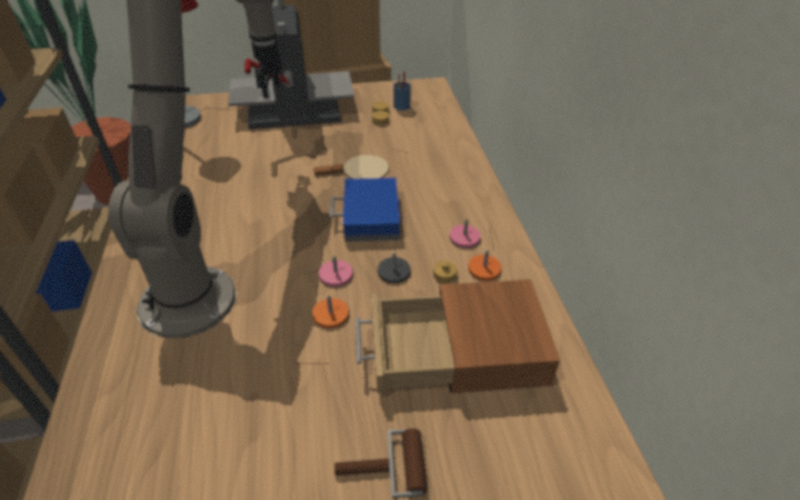

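The top view shows the shut blue lid at (280,267), with its bar at about (277,319). The candidates for the stand are discs at pink (342,163), orange (397,154), dark (387,254), pink (382,320) and orange (440,328). The dark one matches the description. The drawer is open at (505,250), the brass weight is at (400,198), the paddle at (180,265) and the roller at (610,270).

```bash
python3 - <<'E'
from h import *
cropsave('top','c0',(170,150,450,270),2.85)
E
```

```text
(no output)
```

View pics/c0.png

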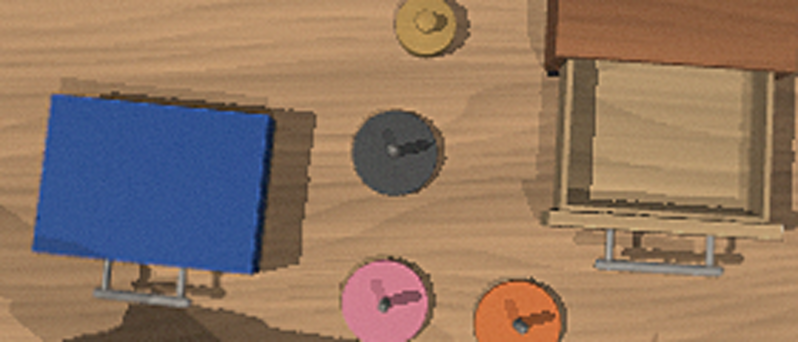

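```bash
python3 - <<'E'
from h import *
f=lambda L:[(170+(u+.5)/2.85-.5,150+(v+.5)/2.85-.5) for u,v in L]
a=atz('top',f([(52,95),(273,113),(255,272),(34,250)]),.065)
print('lid',a.round(4),'centre',a.mean(0), 'sizes',np.linalg.norm(np.diff(a,axis=0),axis=1))
ex=(a[0]+a[1]-a[2]-a[3]);print('yaw x',np.degrees(np.arctan2(ex[1],ex[0])))
ey=a[0]-a[1]+a[3]-a[2]; print('yaw y',np.degrees(np.arctan2(-ey[0],ey[1])))
b=atz('top',f([(95,293),(188,302)]),.042);print('bar',b.round(4),b.mean(0),np.linalg.norm(b[0]-b[1]))
print('disc',atz('top',f([(396,152)]),.015), 'tip',atz('top',f([(392,148)]),.072))
e=atz('top',f([(353,152),(439,152),(396,110),(396,195)]),.015);print(e.round(4))
h=atz('top',f([(598,265),(722,271)]),.063);print('handle',h.round(4),h.mean(0),np.linalg.norm(h[0]-h[1]))
c=atz('top',f([(546,218),(782,232)]),.088);print('front',c.round(4))
c=atz('top',f([(568,60),(565,210),(768,217),(773,72)]),.079);print('drawer rims',c.round(4))
E
```

```text
lid [[0.6016 0.3568 0.065 ]
 [0.578  0.133  0.065 ]
 [0.4198 0.1529 0.065 ]
 [0.4461 0.3741 0.065 ]] centre [0.51139267 0.25419449 0.065     ] sizes [0.22503496 0.15946195 0.22279285]
yaw x -6.767532413923033
yaw y -6.396718692384334
bar [[0.4012 0.3193 0.042 ]
 [0.3903 0.2245 0.042 ]] [0.39579529 0.2719002  0.042     ] 0.09543491387807405
disc [[0.53973208 0.01084468 0.015     ]] tip [[0.53943278 0.01420782 0.072     ]]
[[ 0.5408  0.0559  0.015 ]
 [ 0.5387 -0.0342  0.015 ]
 [ 0.584   0.0099  0.015 ]
 [ 0.4947  0.0119  0.015 ]]
handle [[ 0.418  -0.1888  0.063 ]
 [ 0.4082 -0.3143  0.063 ]] [ 0.41309724 -0.25155151  0.063     ] 0.125872071818138
front [[ 0.4659 -0.1349  0.088 ]
 [ 0.4457 -0.3691  0.088 ]]
drawer rims [[ 0.623  -0.1638  0.079 ]
 [ 0.4734 -0.1552  0.079 ]
 [ 0.4609 -0.3588  0.079 ]
 [ 0.6067 -0.3719  0.079 ]]
```

```bash
cat >> h.py <<'E'
def down(yaw_y):
    a=np.radians(yaw_y); y=np.array([np.cos(a),np.sin(a),0]); z=np.array([0,0,-1.]); return R.from_matrix(np.c_[np.cross(y,z),y,z])
E
python3 - <<'E'
from h import *
local([.3965,.2695,.15],down(-6.6))
E
```

```text
shift [-267.5 -276.5   80.9] turn [-1.000e-03  1.000e-03  1.304e+00]
```

Emit:
play_rows(deltas=[[30,[-33,-35,5],[0,0,0.163]],[30,[-67,-69,5],[0,0,0.326]],[30,[-100,-104,10],[0,0,0.489]],[30,[-134,-138,20],[0,0,0.652]],[30,[-167,-173,40],[0,0,0.815]],[30,[-201,-207,50],[0,0,0.978]],[30,[-234,-242,70],[0,0,1.141]],[30,[-267.5,-276.5,81],[0,0,1.304]]], squeeze=40)

```text
clock: 1.1
tcp_pos: [0.3964, 0.2676, 0.149]
orientation: [2.35, 2.083, -0.004]
contact_force: [1.1, -0.5, 1.0]
grip_width: 0.0299
```

```bash
python3 - <<'E'
from h import *
save('side','s1',(220,100,380,220),4)
o=r.get_obs();print(o['tcp_pos'],o['joints'].round(2),o['grip_width'])
local([.3965,.2695,.0235],down(-6.6))
print((proj('side',[[.3965,.2695,.042],[.3965,.2695,.15]])-[220,100])*4)
E
```

```text
[0.3980197  0.26045232 0.14799024] [-1.04  0.27  0.38  2.12 -0.14  0.78 -0.71] 0.029648476461012863
shift [  9.6  -2.6 124.4] turn [-0.001  0.007 -0.019]
[[183.69375425 261.02223998]
 [174.17713678 165.29050832]]
```

View pics/s1.png

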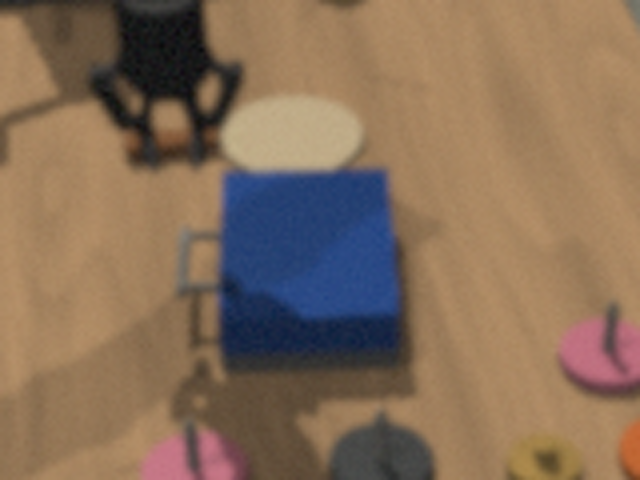

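The side view shows the bar at crop (185,262), on the projected point. The gripper is above it with the jaws across the bar.

Emit:
play_rows(deltas=[[30,[9.5,-2.5,30],[0,0,-0.019]],[30,[9.5,-2.5,70],[0,0.007,-0.019]],[30,[9.5,-2.5,100],[0,0.007,-0.019]],[30,[9.5,-2.5,118],[0,0.007,-0.019]],[30,[9.5,-2.5,124],[0,0.007,-0.019]],[5,[9.5,-2.5,124],[0,0.007,-0.019]],[5,[9.5,-2.5,124],[0,0.007,-0.019]],[5,[9.5,-2.5,124],[0,0.007,-0.019]]])

```text
clock: 2.15
tcp_pos: [0.3939, 0.2696, 0.0241]
orientation: [-2.342, -2.089, 0.007]
contact_force: [-7.5, 1.0, 3.8]
grip_width: 0.0096
```

Emit:
play_rows(deltas=[[5,[0,0,0],[0,0,0]],[5,[0,0,0],[0,0,0]],[5,[0,0,0],[0,0,0]]])

```text
clock: 2.52
tcp_pos: [0.3939, 0.2697, 0.0242]
orientation: [-2.342, -2.089, 0.007]
contact_force: [-1.0, -0.4, -1.4]
grip_width: 0.0098
```

```bash
python3 - <<'E'
from h import *
o=r.get_obs();print(o)
T=R.from_rotvec(o['orientation'])
print(T.as_matrix().round(3)); g=o['tcp_pos']-.0187*T.as_matrix()[:,2]
print('bar',g)
# arc about hinge: bar rel hinge (-.195,.02)
for th in np.arange(0,2,.12):
    c,s=np.cos(th),np.sin(th)
    d=np.array([-.195*c+.02*s+.195, .195*s+.02*c-.02])
    a=np.radians(-6.6);w=np.array([d[0]*np.cos(a),d[0]*np.sin(a),d[1]])
    print(round(th,2),(T.inv().apply(w)*1000).round(0))
E
```

```text
{'clock': 2.525, 'joints': array([-0.95050168,  0.49778708,  0.27223023,  2.18081349, -0.27877337,
        0.49969306, -0.57705009]), 'qvel': array([ 1.08570570e-03,  5.64477715e-04,  4.50823437e-05, -8.45749206e-04,
        5.95743689e-04, -1.31756023e-03,  1.48690271e-03]), 'tau': array([  0.18679064, -46.06730103,   4.98388857, -15.32617271,
         0.17583481,  -0.36508732,   0.10596489]), 'tcp_pos': array([0.39385538, 0.26969546, 0.02417561]), 'orientation': array([-2.34153311, -2.08908223,  0.00727097]), 'contact_force': array([-1.03578847, -0.43996988, -1.42586855]), 'moment': array([-0.05965398,  0.28708518, -0.1254761 ]), 'grip_width': 0.009816635118653341}
[[ 0.114  0.994 -0.006]
 [ 0.994 -0.114 -0.   ]
 [-0.001 -0.006 -1.   ]]
bar [0.39396466 0.26970313 0.04287529]
0.0 [0. 0. 0.]
0.12 [ -0.   4. -23.]
0.24 [ -0.  10. -46.]
0.36 [ -0.  19. -68.]
0.48 [ -0.  31. -88.]
0.6 [  -0.   45. -107.]
0.72 [  -0.   61. -124.]
0.84 [  -0.   79. -139.]
0.96 [  -0.   99. -152.]
1.08 [  -0.  120. -162.]
1.2 [  -0.  142. -170.]
1.32 [  -0.  165. -175.]
1.44 [  -0.  188. -177.]
1.56 [  -0.  212. -176.]
1.68 [  -1.  235. -173.]
1.8 [  -1.  258. -167.]
1.92 [  -1.  280. -158.]
```

Emit:
play_rows(deltas=[[5,[0,2,-12],[0,0,0]],[5,[0,4,-23],[0,0,0]],[5,[0,7,-35],[0,0,0]],[5,[0,10,-46],[0,0,0]],[5,[0,15,-57],[0,0,0]],[5,[0,19,-68],[0,0,0]],[5,[0,25,-78],[0,0,0]],[5,[0,31,-88],[0,0,0]]])

```text
clock: 3.52
tcp_pos: [0.4238, 0.266, 0.1125]
orientation: [-2.34, -2.089, 0.012]
contact_force: [-8.8, 0.6, 2.0]
grip_width: 0.0097
```

```bash
python3 - <<'E'
from h import *
o=r.get_obs();print(o['tcp_pos'],o['contact_force'],o['grip_width'])
T=R.from_rotvec(o['orientation'])
p0=np.array([.39386,.2697,.02418])
for th in np.arange(.48,1.95,.12):
    c,s=np.cos(th),np.sin(th)
    d=np.array([-.195*c+.02*s+.195, .195*s+.02*c-.02])
    a=np.radians(-6.6);w=np.array([d[0]*np.cos(a),d[0]*np.sin(a),d[1]])+p0-o['tcp_pos']
    print(round(th,2),(T.inv().apply(w)*1000).round(0))
E
```

```text
[0.42380969 0.26603336 0.11251233] [-8.79436508  0.63227615  1.95584562] 0.009655950056435254
0.48 [0. 1. 1.]
0.6 [  0.  15. -18.]
0.72 [  0.  31. -36.]
0.84 [  0.  49. -51.]
0.96 [ -0.  69. -63.]
1.08 [ -0.  90. -74.]
1.2 [ -0. 112. -82.]
1.32 [ -0. 135. -87.]
1.44 [ -0. 158. -89.]
1.56 [ -0. 182. -88.]
1.68 [ -0. 205. -85.]
1.8 [ -0. 228. -79.]
1.92 [ -0. 250. -70.]
```

Emit:
play_rows(deltas=[[5,[0,15,-18],[0,0,0]],[5,[0,31,-36],[0,0,0]],[5,[0,49,-51],[0,0,0]],[5,[0,69,-63],[0,0,0]],[5,[0,90,-74],[0,0,0]],[5,[0,112,-82],[0,0,0]],[5,[0,135,-87],[0,0,0]],[5,[0,158,-89],[0,0,0]]])

```text
clock: 4.53
tcp_pos: [0.5837, 0.247, 0.202]
orientation: [-2.343, -2.088, 0.009]
contact_force: [-3.7, -0.5, 9.4]
grip_width: 0.0091
```

Emit:
play_rows(deltas=[[5,[0,12,0],[0,0,0]],[5,[0,24,1],[0,0,0]],[5,[0,36,3],[0,0,0]],[5,[0,47,5],[0,0,0]],[5,[0,59,7],[0,0,0]],[5,[0,70,11],[0,0,0]],[5,[0,78,13],[0,0,0]],[5,[0,78,13],[0,0,0]]])

```text
clock: 5.52
tcp_pos: [0.6616, 0.2374, 0.1879]
orientation: [-2.344, -2.088, 0.01]
contact_force: [-0.8, -2.6, -1.1]
grip_width: 0.0095
```

```bash
python3 - <<'E'
from h import *
o=r.get_obs();print(o['tcp_pos'],o['contact_force'],o['grip_width'])
h=np.array([.39386,.2697])+.195*np.array([.9934,-.115]); b=o['tcp_pos']+[0,0,.0187]-np.r_[h,.022]
x=b[:2]@[.9934,-.115]; print(b,x, 'theta', np.arctan2(b[2],-x)-np.arctan2(.02,.195))
E
```

```text
[0.66158367 0.23743264 0.1879202 ] [-0.82069175 -2.64562538 -1.08454985] 0.009528433814815133
[ 0.07401067 -0.00984236  0.1846202 ] 0.07465406715568346 theta 1.8528537952600341
```

Emit:
play_rows(deltas=[[35,[0,0,0],[0,0,0]],[35,[0,0,0],[0,0,0]],[35,[0,0,-30],[0,0,0]],[35,[0,0,-80],[0,0,0]],[35,[0,0,-120],[0,0,0]],[35,[0,-60,-120],[0,0,0]],[35,[-60,-120,-120],[0,0,0]],[50,[-120,-120,-100],[0,0,0]]])

```text
clock: 6.52
tcp_pos: [0.5328, 0.1504, 0.2945]
orientation: [-2.336, -2.095, 0.004]
contact_force: [1.5, -1.8, 0.7]
grip_width: 0.0497
```

Emit:
play_rows(deltas=[[50,[-60,-20,0],[0,0,0]],[50,[-120,-40,0],[0,0,0]],[50,[-180,-60,0],[0,0,0]],[50,[-180,-60,0],[0,0,0]],[50,[-180,-60,0],[0,0,0]]])

```text
clock: 7.15
tcp_pos: [0.454, -0.0213, 0.2952]
orientation: [-2.336, -2.095, 0.0]
contact_force: [0.8, 1.0, -0.4]
grip_width: 0.0498
```

```bash
python3 - <<'E'
from h import *
save('top','t2',(170,100,450,280),2.85);save('side','s2',None,1)
print(r.get_obs()['tcp_pos'])
E
```

```text
[ 0.45428579 -0.02048716  0.29483781]
```

View pics/t2.png

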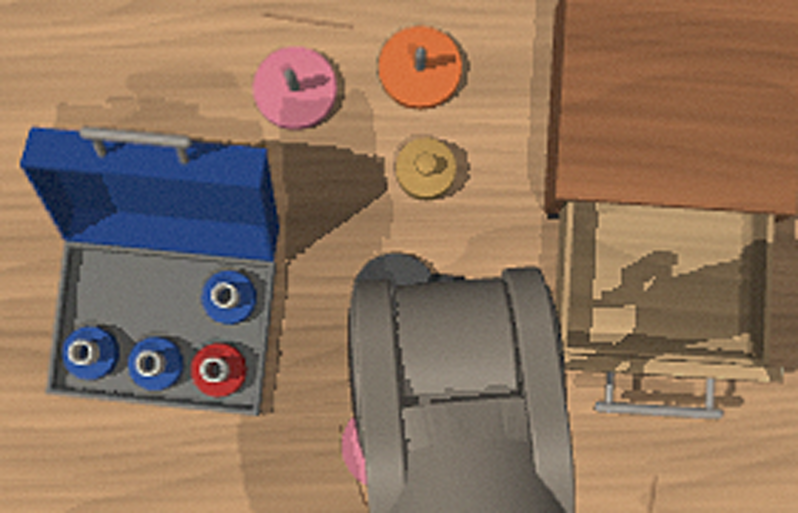

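The lid stands open. In the crop the red core is at (215,370), and the blue cores are at (85,351), (151,362) and (226,295). That makes three spares.

```bash
cat >> h.py <<'E'
def spools(cam='top',z=.053):
    "white core tops: bright low-saturation blobs next to red/blue, by template ring"
    im,_=load(cam); hsv=cv2.cvtColor(im,cv2.COLOR_RGB2HSV)
    w=((hsv[...,1]<60)&(hsv[...,2]>150)).astype(np.uint8)
    w=cv2.morphologyEx(w,cv2.MORPH_CLOSE,np.ones((5,5),np.uint8))
    n,l,s,c=cv2.connectedComponentsWithStats(w); out=[]
    for i in range(1,n):
        if 30<s[i,4]<250:
            u,v=c[i].astype(int); p=im[max(v-13,0):v+14,max(u-13,0):u+14].reshape(-1,3).astype(int)
            red=((p[:,0]>90)&(p[:,1]<60)&(p[:,2]<70)).sum(); blue=((p[:,2]>90)&(p[:,0]<60)).sum()
            if max(red,blue)>60: out.append(('red' if red>blue else 'blue',c[i].round(1),s[i,4],atz(cam,[c[i]],z)[0].round(4)))
    return out
E
python3 - <<'E'
from h import *
for s in spools(): print(*s)
f=lambda L:[(170+(u+.5)/2.85-.5,100+(v+.5)/2.85-.5) for u,v in L]
P=atz('top',f([(215,370),(85,351),(151,362),(226,295)]),.053);print(P.round(4))
local([*P[0,:2],.12],down(-6.6))
E
```

```text
blue [215.3 147.6] 74 [0.7061 0.2809 0.053 ]
blue [248.  203.1] 36 [0.5407 0.1853 0.053 ]
blue [197.2 223.5] 33 [0.4851 0.3329 0.053 ]
blue [221.5 227.1] 59 [0.4733 0.2624 0.053 ]
red [244.3 229.3] 59 [0.4654 0.1967 0.053 ]
[[0.4649 0.1943 0.053 ]
 [0.4868 0.3262 0.053 ]
 [0.4743 0.259  0.053 ]
 [0.5403 0.1826 0.053 ]]
shift [214.6 -11.7 175.1] turn [-0.003 -0.001  0.009]
```

Emit:
play_rows(deltas=[[48,[50,-3,0],[0,0,0]],[48,[105,-6,30],[0,0,0]],[48,[160,-9,90],[0,0,0]],[48,[205,-12,130],[0,0,0]],[48,[214,-12,165],[0,0,0.009]],[48,[214,-12,180],[0,0,0.009]],[48,[214,-12,180],[0,0,0.009]]])

```text
clock: 8.12
tcp_pos: [0.4641, 0.1932, 0.1146]
orientation: [-2.343, -2.088, 0.006]
contact_force: [-0.2, 0.2, 0.9]
grip_width: 0.0481
```

```bash
python3 - <<'E'
from h import *
local([.464,.1945,.0295],down(-6.6))
o=r.get_obs();print(o['tcp_pos'])
E
```

```text
shift [ 1.4  0.1 85.1] turn [-0.005  0.001  0.   ]
[0.46414213 0.19316022 0.1145714 ]
```

Emit:
play_rows(deltas=[[48,[1,0,40],[0,0,0]],[48,[1,0,70],[0,0,0]],[48,[1,0,83],[-0.005,0,0]],[48,[1,0,85],[-0.005,0,0]],[15,[1,0,85],[-0.005,0,0]],[15,[1,0,85],[-0.005,0,0]],[15,[1,0,85],[-0.005,0,0]],[15,[1,0,85],[-0.005,0,0]]])

```text
clock: 9.12
tcp_pos: [0.4648, 0.1945, 0.031]
orientation: [2.345, 2.089, 0.003]
contact_force: [-0.9, -1.0, 7.7]
grip_width: 0.0229
```

Emit:
play_rows(deltas=[[15,[0,0,0],[0,0,0]],[15,[0,0,-20],[0,0,0]],[15,[0,0,-60],[0,0,0]],[15,[0,0,-100],[0,0,0]],[15,[0,0,-110],[0,0,0]],[15,[0,0,-110],[0,0,0]]])

```text
clock: 9.88
tcp_pos: [0.4647, 0.1947, 0.1413]
orientation: [2.345, 2.09, 0.005]
contact_force: [-0.0, -0.1, -0.7]
grip_width: 0.0232
```

```bash
python3 - <<'E'
from h import *
local([.538,.011,.14],down(-6.6))
o=r.get_obs();print(o['tcp_pos'],o['grip_width'])
E
```

```text
shift [-174.1   93.9    1.3] turn [ 0.003 -0.002  0.   ]
[0.46468445 0.19473069 0.14131093] 0.023241305035306997
```

Emit:
play_rows(deltas=[[15,[-44,23,1],[0,0,0]],[15,[-87,47,1],[0,0,0]],[15,[-130,70,1],[0,0,0]],[15,[-160,87,1],[0,0,0]],[15,[-174,94,1],[0.003,0,0]],[15,[-174,94,1],[0.003,0,0]],[15,[-174,94,1],[0.003,0,0]],[15,[-174,94,1],[0.003,0,0]]])

```text
clock: 10.88
tcp_pos: [0.5377, 0.0128, 0.1401]
orientation: [-2.341, -2.092, -0.001]
contact_force: [-0.1, 0.4, -0.0]
grip_width: 0.0229
```

```bash
python3 - <<'E'
from h import *
o=r.get_obs();print(o['tcp_pos'],o['grip_width'])
save('side','s3',(265,145,365,235),6); 
print((proj('side',[[*o['tcp_pos'][:2],o['tcp_pos'][2]-.026],[*o['tcp_pos'][:2],o['tcp_pos'][2]-.006],[.5396,.011,.015],[.5396,.011,.072]])-[265,145])*6)
E
```

```text
[0.53766396 0.01283076 0.14008027] 0.02290574292849702
[[298.40212045 281.73841592]
 [298.30093527 253.78322383]
 [302.80102135 414.54396572]
 [302.63928562 340.68492112]]
```

View pics/s3.png

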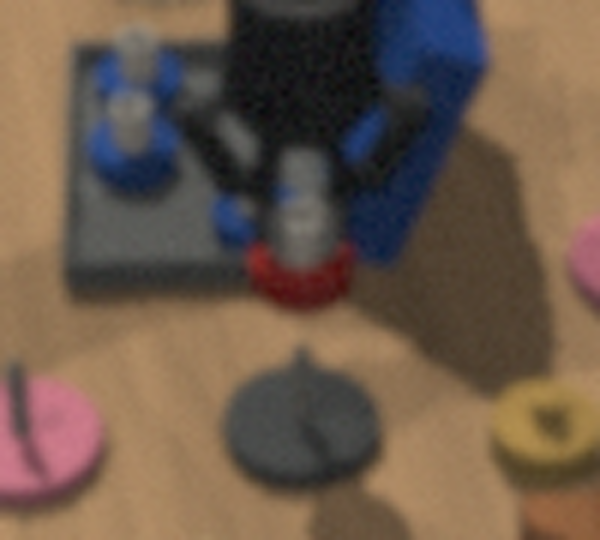

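```bash
python3 - <<'E'
from h import *
x,y,z=r.get_obs()['tcp_pos']
f=lambda P:((proj('side',P)-[265,145])*6).round(1)
th=np.linspace(0,6.28,60)
ring=lambda x,y,z,R:np.c_[x+R*np.cos(th),y+R*np.sin(th),0*th+z]
for n,q in (('spoolbot',ring(x,y,z-.026,.028)),('rolltop',ring(x,y,z-.006,.028)),('coretop',ring(x,y,z+.022,.0125)),('discbot',ring(.5396,.011,0,.045)),('disctop',ring(.5396,.011,.015,.045)),('weight',0)):
    if n!='weight': p=f(q);print(n,p.min(0),p.max(0))
print(f([[x,y+.01,z]])-f([[x,y,z]]))
im,_=load('side');c=im[145:235,265:365].astype(int)
# columns through centre: print red/dark profile
u=50
for v in range(20,88): print(v*6+3,c[v,u-1:u+2].mean(0).round().astype(int),end=' ; ')
E
```

```text
spoolbot [246.7 247.6] [350.7 317. ]
rolltop [246.1 219.7] [351.1 288.9]
coretop [274.7 198.5] [322.2 229.3]
discbot [223.4 378.3] [382.1 490.8]
disctop [222.9 359.6] [382.6 472. ]
[[ -3.1 -12.1]]
123 [24 26 25] ; 129 [20 24 25] ; 135 [27 27 27] ; 141 [32 33 32] ; 147 [51 51 49] ; 153 [79 78 77] ; 159 [92 92 88] ; 165 [97 99 95] ; 171 [97 97 94] ; 177 [98 99 96] ; 183 [98 98 96] ; 189 [94 96 98] ; 195 [ 99 101 103] ; 201 [111 109 108] ; 207 [111 108 102] ; 213 [105 101  94] ; 219 [110 106  98] ; 225 [121 118 110] ; 231 [119 115 107] ; 237 [107 102  97] ; 243 [104 100  93] ; 249 [101  96  90] ; 255 [101  96  89] ; 261 [100  89  82] ; 267 [100  72  67] ; 273 [97 51 48] ; 279 [95 34 33] ; 285 [91 29 29] ; 291 [86 29 28] ; 297 [79 24 23] ; 303 [79 31 28] ; 309 [89 50 39] ; 315 [115  82  62] ; 321 [138 107  78] ; 327 [150 120  87] ; 333 [158 127  94] ; 339 [156 126  93] ; 345 [139 115  89] ; 351 [116  98  79] ; 357 [99 88 75] ; 363 [84 77 69] ; 369 [74 71 67] ; 375 [71 69 66] ; 381 [70 69 66] ; 387 [71 71 67] ; 393 [67 66 62] ; 399 [68 67 63] ; 405 [69 68 64] ; 411 [68 66 64] ; 417 [65 64 61] ; 423 [61 61 60] ; 429 [59 59 58] ; 435 [60 60 59] ; 441 [60 61 61] ; 447 [68 68 66] ; 453 [71 73 71] ; 459 [73 73 72] ; 465 [69 70 69] ; 471 [63 63 62] ; 477 [51 51 50] ; 483 [50 47 42] ; 489 [70 60 48] ; 495 [97 80 61] ; 501 [122  98  73] ; 507 [144 113  82] ; 513 [153 122  89] ; 519 [153 121  88] ; 525 [147 118  85] ;
```

Emit:
play_rows(deltas=[[15,[-3.3,0.4,0],[0,0,0]],[15,[-3.3,0.4,15],[0,0,0]],[15,[-3.3,0.4,30],[0,0,0]],[15,[-3.3,0.4,42],[0,0,0]],[15,[-3.3,0.4,50],[0,0,0]],[15,[-3.3,0.4,58],[0,0,0]],[15,[-3.3,0.4,62],[0,0,0]],[15,[-3.3,0.4,62],[0,0,0]]])

```text
clock: 11.92
tcp_pos: [0.5377, 0.0093, 0.078]
orientation: [-2.342, -2.092, -0.001]
contact_force: [0.4, -0.1, -1.2]
grip_width: 0.0231
```

```bash
python3 - <<'E'
from h import *
o=r.get_obs();print(o['tcp_pos'],o['contact_force'],o['moment'])
local([.538,.0095,.0405],down(-6.6))
E
```

```text
[0.53774446 0.0093418  0.07804518] [ 0.38161266 -0.12737732 -1.24169739] [-0.00806404  0.03674045  0.01194971]
shift [ 0.1  0.3 37.5] turn [-0.001 -0.002  0.003]
```

Emit:
play_rows(deltas=[[15,[0,0,10],[0,0,0]],[15,[0,0,20],[0,0,0]],[15,[0,0,28],[0,0,0]],[15,[0,0,34],[0,0,0]],[15,[0,0,37],[0,0,0]],[15,[0,0,37],[0,0,0]],[45,[0,0,36],[0,0,0]],[45,[0,0,36],[0,0,0]]])

```text
clock: 12.92
tcp_pos: [0.538, 0.0094, 0.0423]
orientation: [-2.342, -2.092, -0.002]
contact_force: [-0.6, -0.4, 0.5]
grip_width: 0.0451
```

Emit:
play_rows(deltas=[[45,[0,0,0],[0,0,0]],[45,[0,0,-30],[0,0,0]],[45,[0,0,-80],[0,0,0]],[45,[30,-20,-120],[0,0,0]],[45,[30,-80,-150],[0,0,0]],[45,[30,-130,-150],[0,0,0]],[45,[30,-130,-150],[0,0,0]]])

```text
clock: 13.8
tcp_pos: [0.4083, 0.0538, 0.1922]
orientation: [-2.337, -2.092, -0.002]
contact_force: [0.1, 0.5, -0.0]
grip_width: 0.0447
```

```bash
python3 - <<'E'
from h import *
o=r.get_obs();print(o['tcp_pos'])
save('top','t4',(170,150,370,270),4);save('side','s4',(220,100,420,250),4)
for s in spools(): print(*s)
E
```

```text
[0.40830022 0.05380803 0.19220867]
blue [215.2 147.6] 72 [0.706  0.2811 0.053 ]
blue [247.9 203. ] 35 [0.5409 0.1856 0.053 ]
red [308.  201.6] 55 [0.541  0.0121 0.053 ]
blue [197.2 223.5] 33 [0.4851 0.3329 0.053 ]
blue [221.5 227.1] 58 [0.4731 0.2625 0.053 ]
```

View pics/t4.png

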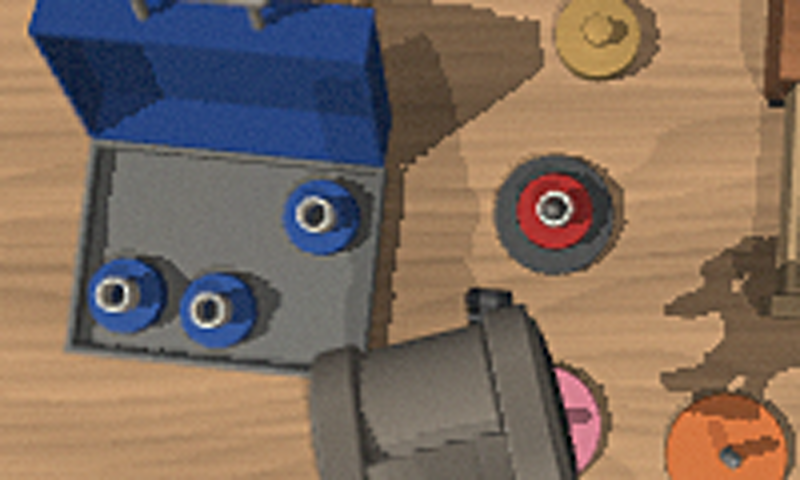

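View pics/s4.png

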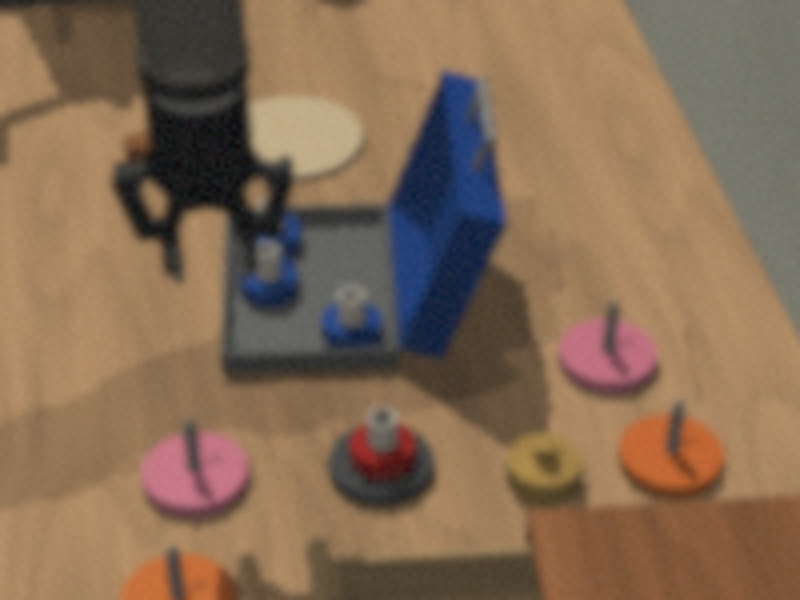

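Red is seated: its core is concentric with the spindle in the top crop (553,207), and in the side crop the roll rests on the disc. Next are the blues.

```bash
python3 - <<'E'
from h import *
local([.539,.1828,.10],down(-6.6)); local([.539,.1828,.0305],down(-6.6))
E
```

```text
shift [141.9 111.3  93.4] turn [ 0.001 -0.003  0.003]
shift [141.7 111.2 162.9] turn [ 0.001 -0.003  0.003]
```

Emit:
play_rows(deltas=[[48,[42,33,0],[0,0,0]],[48,[85,67,10],[0,0,0]],[48,[120,95,40],[0,0,0]],[48,[138,108,80],[0,0,0]],[48,[142,111,105],[0,-0.003,0.003]],[48,[142,111,115],[0,-0.003,0.003]],[48,[142,111,115],[0,-0.003,0.003]]])

```text
clock: 14.78
tcp_pos: [0.539, 0.1822, 0.0779]
orientation: [2.346, 2.089, -0.001]
contact_force: [-0.4, 0.2, -0.1]
grip_width: 0.048
```

```bash
python3 - <<'E'
from h import *
local([.539,.1828,.0305],down(-6.6))
E
```

```text
shift [ 0.6 -0.1 47.4] turn [ 0.     0.001 -0.001]
```

Emit:
play_rows(deltas=[[48,[0.5,0,20],[0,0,0]],[48,[0.5,0,38],[0,0,0]],[48,[0.5,0,46],[0,0,0]],[48,[0.5,0,47],[0,0,0]],[15,[0.5,0,47],[0,0,0]],[15,[0.5,0,47],[0,0,0]],[15,[0.5,0,47],[0,0,0]],[15,[0.5,0,47],[0,0,0]]])

```text
clock: 15.78
tcp_pos: [0.5396, 0.1828, 0.0316]
orientation: [2.346, 2.088, 0.001]
contact_force: [0.0, -0.0, 6.3]
grip_width: 0.0236
```

Emit:
play_rows(deltas=[[15,[0,0,0],[0,0,0]],[15,[0,0,-20],[0,0,0]],[15,[0,0,-60],[0,0,0]],[15,[0,0,-110],[0,0,0]],[15,[-20,-10,-140],[0,0,0]],[15,[-70,-20,-145],[0,0,0]],[15,[-120,-25,-145],[0,0,0]]])

```text
clock: 16.65
tcp_pos: [0.5003, 0.0658, 0.1771]
orientation: [2.344, 2.09, 0.003]
contact_force: [-0.2, -0.5, -0.3]
grip_width: 0.0237
```

```bash
python3 - <<'E'
from h import *
o=r.get_obs();print(o['tcp_pos'],o['grip_width'])
local([.510,-.3195,.16],down(-6.6)); local([.510,-.3195,.056],down(-6.6))
E
```

```text
[0.50026102 0.06575862 0.1771277 ] 0.023657892176236626
shift [-381.6   53.6   17. ] turn [ 0.002 -0.001  0.001]
shift [-381.7   53.4  121. ] turn [ 0.002 -0.001  0.001]
```

Emit:
play_rows(deltas=[[15,[-55,8,5],[0,0,0]],[15,[-110,16,10],[0,0,0]],[15,[-165,24,15],[0,0,0]],[15,[-220,31,17],[0,0,0]],[15,[-275,39,17],[0,0,0]],[15,[-330,46,17],[0,0,0]],[15,[-370,52,17],[0,0,0]],[15,[-381,53,17],[0,0,0]]])

```text
clock: 17.65
tcp_pos: [0.5083, -0.322, 0.1598]
orientation: [2.348, 2.084, 0.001]
contact_force: [1.1, 0.7, -1.2]
grip_width: 0.024
```

```bash
python3 - <<'E'
from h import *
save('top','t5',(340,150,460,260),5);save('side','s5',(280,180,450,320),4)
o=r.get_obs();print(o['tcp_pos'],o['grip_width'])
local([.510,-.3195,.056],down(-6.6))
E
```

```text
[ 0.5087792  -0.31967052  0.15959044] 0.02313956240705698
shift [  0.2   1.  103.6] turn [ 0.002 -0.001 -0.001]
```

View pics/s5.png

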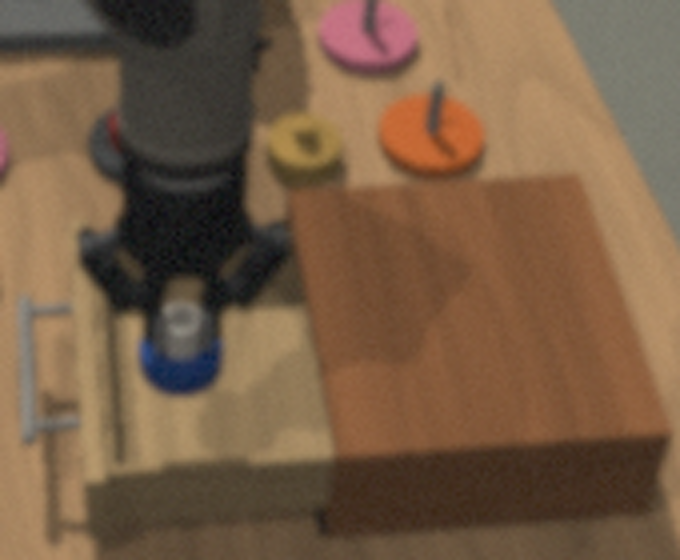

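The blue spool hangs over the drawer at (180,360), clear of the front panel and the chest. I'll lower it.

Emit:
play_rows(deltas=[[15,[0,1,30],[0,0,0]],[15,[0,1,60],[0,0,0]],[15,[0,1,85],[0,0,0]],[15,[0,1,98],[0,0,0]],[15,[0,1,103],[0,0,0]],[15,[0,1,103.5],[0,0,0]],[45,[0,1,103.5],[0,0,0]],[45,[0,1,103.5],[0,0,0]]])

```text
clock: 18.75
tcp_pos: [0.5105, -0.32, 0.0569]
orientation: [2.345, 2.087, 0.003]
contact_force: [-0.6, -0.4, 0.2]
grip_width: 0.0451
```

Emit:
play_rows(deltas=[[45,[0,0,0],[0,0,0]],[45,[0,0,-40],[0,0,0]],[45,[0,0,-90],[0,0,0]],[45,[0,0,-120],[0,0,0]],[45,[50,-30,-125],[0,0,0]],[45,[100,-70,-125],[0,0,0]],[45,[150,-100,-125],[0,0,0]],[45,[200,-100,-125],[0,0,0]]])

```text
clock: 19.75
tcp_pos: [0.4316, -0.1084, 0.1817]
orientation: [2.348, 2.086, 0.004]
contact_force: [2.5, 0.1, -0.1]
grip_width: 0.0452
```

```bash
python3 - <<'E'
from h import *
save('top','t6',(170,120,450,270),2.85)
o=r.get_obs();print(o['tcp_pos'])
for s in spools(): print(*s)
print('side depth check later')
local([.473,.2595,.12],down(-6.6))
E
```

```text
[ 0.43383628 -0.10173911  0.18165634]
blue [215.1 147.6] 73 [0.7061 0.2814 0.053 ]
red [308.2 201.2] 31 [0.5422 0.0116 0.053 ]
blue [197.2 223.5] 33 [0.4851 0.3329 0.053 ]
blue [221.5 227.1] 59 [0.4733 0.2624 0.053 ]
side depth check later
shift [363.1  -1.   63.1] turn [ 0.003 -0.004  0.005]
```

View pics/t6.png

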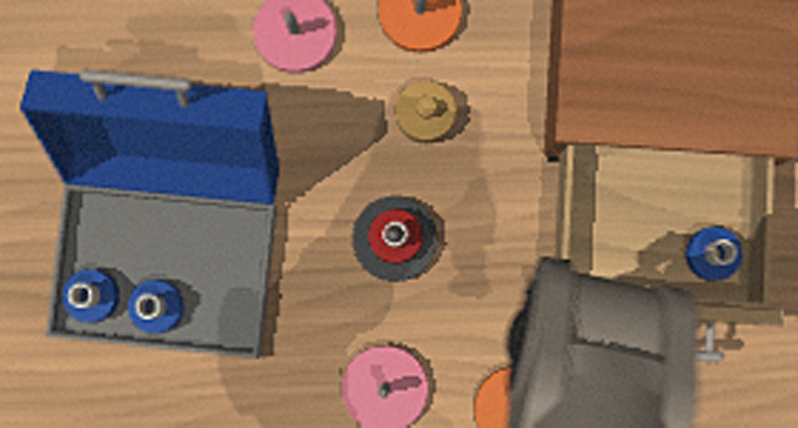

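The blue spool stands upright in the drawer at (714,252). The other two are unmoved at (81,295) and (149,305). Next is the one at (149,305).

Emit:
play_rows(deltas=[[48,[55,0,0],[0,0,0]],[48,[110,0,0],[0,0,0]],[48,[165,0,0],[0,0,0]],[48,[220,0,0],[0,0,0]],[48,[275,-1,10],[0,0,0]],[48,[325,-1,40],[0,0,0]],[48,[355,-1,75],[0,0,0]],[48,[363,-1,85],[0,0,0.005]]])

```text
clock: 20.8
tcp_pos: [0.472, 0.2609, 0.0963]
orientation: [-2.342, -2.092, -0.003]
contact_force: [0.2, 0.1, 1.2]
grip_width: 0.0478
```

```bash
python3 - <<'E'
from h import *
print(r.get_obs()['tcp_pos']);local([.473,.2595,.0305],down(-6.6))
E
```

```text
[0.47199811 0.26089518 0.0962847 ]
shift [-1.4  1.1 65.8] turn [ 0.    -0.002  0.003]
```

Emit:
play_rows(deltas=[[48,[-1.4,1,30],[0,0,0]],[48,[-1.4,1,52],[0,0,0]],[48,[-1.4,1,63],[0,0,0]],[48,[-1.4,1,65],[0,0,0]],[15,[-1.4,1,65],[0,0,0]],[15,[-1.4,1,65],[0,0,0]],[15,[-1.4,1,65],[0,0,0]],[15,[-1.4,1,65],[0,0,0]]])

```text
clock: 21.8
tcp_pos: [0.4736, 0.2597, 0.0324]
orientation: [-2.342, -2.092, -0.006]
contact_force: [-0.9, -1.6, 6.7]
grip_width: 0.0237
```

Emit:
play_rows(deltas=[[15,[0,0,0],[0,0,0]],[15,[0,0,-20],[0,0,0]],[15,[0,0,-60],[0,0,0]],[15,[0,0,-110],[0,0,0]],[15,[-20,0,-140],[0,0,0]],[15,[-70,5,-145],[0,0,0]],[15,[-130,8,-145],[0,0,0]],[15,[-190,10,-145],[0,0,0]]])

```text
clock: 22.8
tcp_pos: [0.4617, 0.0678, 0.1771]
orientation: [-2.342, -2.093, -0.008]
contact_force: [1.0, 0.4, -0.6]
grip_width: 0.0234
```

```bash
python3 - <<'E'
from h import *
o=r.get_obs();print(o['tcp_pos'],o['grip_width'])
local([.515,-.257,.16],down(-6.6)); local([.515,-.257,.055],down(-6.6))
E
```

```text
[0.46166152 0.06777583 0.17709929] 0.02340796973916139
shift [-316.9   89.2   16. ] turn [ 0.003 -0.004  0.003]
shift [-317.3   88.9  121. ] turn [ 0.003 -0.004  0.003]
```

Emit:
play_rows(deltas=[[15,[-50,14,5],[0,0,0]],[15,[-105,29,10],[0,0,0]],[15,[-160,45,15],[0,0,0]],[15,[-215,60,16],[0,0,0]],[15,[-265,75,16],[0,0,0]],[15,[-305,86,16],[0,0,0]],[15,[-317,89,16],[0,0,0]],[15,[-317,89,25],[0.003,-0.004,0.003]]])

```text
clock: 23.8
tcp_pos: [0.5149, -0.2576, 0.1511]
orientation: [2.347, 2.088, 0.0]
contact_force: [0.0, 0.3, -1.6]
grip_width: 0.0234
```

```bash
python3 - <<'E'
from h import *
o=r.get_obs();print(o['tcp_pos'],o['grip_width'])
local([.515,-.257,.056],down(-6.6))
E
```

```text
[ 0.51492075 -0.25759944  0.15111503] 0.02342263639665536
shift [ 0.6 -0.  95.1] turn [ 0.001  0.    -0.001]
```

Emit:
play_rows(deltas=[[15,[0.5,0,30],[0,0,0]],[15,[0.5,0,60],[0,0,0]],[15,[0.5,0,82],[0,0,0]],[15,[0.5,0,92],[0,0,0]],[15,[0.5,0,95],[0,0,0]],[15,[0.5,0,95.5],[0,0,0]],[45,[0.5,0,95.5],[0,0,0]],[45,[0.5,0,95.5],[0,0,0]]])

```text
clock: 24.8
tcp_pos: [0.5155, -0.2573, 0.0563]
orientation: [2.346, 2.087, 0.002]
contact_force: [1.3, 0.7, -0.1]
grip_width: 0.0449
```

Emit:
play_rows(deltas=[[45,[0,0,0],[0,0,0]],[45,[0,0,-40],[0,0,0]],[45,[0,0,-90],[0,0,0]],[45,[0,0,-120],[0,0,0]],[45,[50,-30,-125],[0,0,0]],[45,[100,-70,-125],[0,0,0]],[45,[150,-100,-125],[0,0,0]],[45,[200,-100,-125],[0,0,0]]])

```text
clock: 25.8
tcp_pos: [0.4368, -0.0457, 0.1811]
orientation: [2.348, 2.087, 0.002]
contact_force: [2.1, 0.1, 0.2]
grip_width: 0.0452
```

```bash
python3 - <<'E'
from h import *
save('top','t7',(170,120,450,270),2.85)
o=r.get_obs();print(o['tcp_pos'])
for s in spools(): print(*s)
local([.4855,.327,.12],down(-6.6))
E
```

```text
[ 0.4391268  -0.03884026  0.18125268]
blue [215.4 147.6] 74 [0.7061 0.2805 0.053 ]
blue [197.2 223.5] 33 [0.4851 0.3329 0.053 ]
shift [368.5   5.9  62.5] turn [ 0.002 -0.003  0.006]
```

View pics/t7.png

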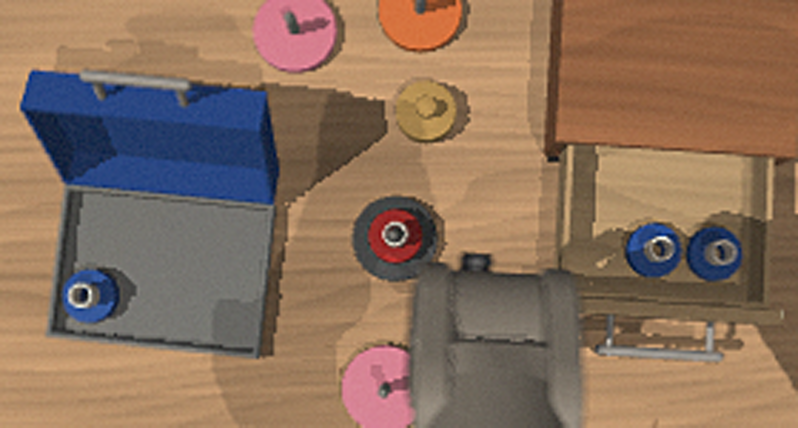

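Two blues now stand in the drawer at (653,250) and (714,252). The last one is unmoved at (81,295).

Emit:
play_rows(deltas=[[48,[55,1,0],[0,0,0]],[48,[110,2,0],[0,0,0]],[48,[165,3,0],[0,0,0]],[48,[220,4,0],[0,0,0]],[48,[275,5,10],[0,0,0]],[48,[330,6,40],[0,0,0]],[48,[360,6,75],[0,0,0]],[48,[368,6,85],[0,0,0.005]]])

```text
clock: 26.85
tcp_pos: [0.4842, 0.3279, 0.0953]
orientation: [-2.341, -2.093, -0.001]
contact_force: [0.1, -0.5, 0.3]
grip_width: 0.0478
```

```bash
python3 - <<'E'
from h import *
print(r.get_obs()['tcp_pos']);local([.4855,.327,.031],down(-6.6))
E
```

```text
[0.4842337  0.32791879 0.09528979]
shift [-0.9  1.4 64.3] turn [-0.    -0.001  0.003]
```

Emit:
play_rows(deltas=[[48,[-1,1.4,30],[0,0,0]],[48,[-1,1.4,52],[0,0,0]],[48,[-1,1.4,62],[0,0,0]],[48,[-1,1.4,64],[0,0,0]],[15,[-1,1.4,64],[0,0,0]],[15,[-1,1.4,64],[0,0,0]],[15,[-1,1.4,64],[0,0,0]],[15,[-1,1.4,64],[0,0,0]]])

```text
clock: 27.85
tcp_pos: [0.4863, 0.3272, 0.0325]
orientation: [-2.342, -2.093, -0.004]
contact_force: [-0.2, -1.3, 5.4]
grip_width: 0.0231
```

Emit:
play_rows(deltas=[[15,[0,0,0],[0,0,0]],[15,[0,0,-20],[0,0,0]],[15,[0,0,-60],[0,0,0]],[15,[0,0,-110],[0,0,0]],[15,[-20,0,-140],[0,0,0]],[15,[-70,0,-145],[0,0,0]],[15,[-130,0,-145],[0,0,0]],[15,[-190,0,-145],[0,0,0]]])

```text
clock: 28.85
tcp_pos: [0.4647, 0.1364, 0.1783]
orientation: [-2.341, -2.093, -0.007]
contact_force: [0.8, -0.6, 0.1]
grip_width: 0.0233
```

```bash
python3 - <<'E'
from h import *
o=r.get_obs();print(o['tcp_pos'],o['grip_width'])
local([.520,-.1945,.15],down(-6.6))
E
```

```text
[0.4647214  0.13637902 0.17832976] 0.023349808694261447
shift [-322.8   91.8   27.3] turn [ 0.002 -0.004  0.003]
```

Emit:
play_rows(deltas=[[15,[-50,14,0],[0,0,0]],[15,[-105,29,5],[0,0,0]],[15,[-160,45,10],[0,0,0]],[15,[-215,60,15],[0,0,0]],[15,[-270,77,16],[0,0,0]],[15,[-310,88,16],[0,0,0]],[15,[-322,91,20],[0,0,0]],[15,[-323,92,27],[0.002,-0.004,0.003]]])

```text
clock: 29.85
tcp_pos: [0.5203, -0.195, 0.1507]
orientation: [2.346, 2.088, 0.001]
contact_force: [-0.1, 1.1, -0.0]
grip_width: 0.0227
```

```bash
python3 - <<'E'
from h import *
o=r.get_obs();print(o['tcp_pos'],o['grip_width'])
local([.520,-.1945,.056],down(-6.6))
E
```

```text
[ 0.52025963 -0.19504612  0.15070049] 0.022674415064875407
shift [ 0.5 -0.4 94.7] turn [ 0.001 -0.    -0.001]
```

Emit:
play_rows(deltas=[[15,[0.5,0,30],[0,0,0]],[15,[0.5,0,60],[0,0,0]],[15,[0.5,0,82],[0,0,0]],[15,[0.5,0,92],[0,0,0]],[15,[0.5,0,95],[0,0,0]],[15,[0.5,0,95.5],[0,0,0]],[45,[0.5,0,95.5],[0,0,0]],[45,[0.5,0,95.5],[0,0,0]]])

```text
clock: 30.85
tcp_pos: [0.5208, -0.1947, 0.0557]
orientation: [2.346, 2.088, 0.002]
contact_force: [-0.5, -0.6, -0.1]
grip_width: 0.045
```

Emit:
play_rows(deltas=[[45,[0,0,0],[0,0,0]],[45,[0,0,-40],[0,0,0]],[45,[0,0,-90],[0,0,0]],[30,[0,0,-115],[0,0,0]],[0,[20,-50,-115],[0,0,0]],[0,[60,-100,-115],[0,0,0]],[0,[100,-120,-115],[0,0,0]],[0,[100,-120,-115],[0,0,0]]])

```text
clock: 31.85
tcp_pos: [0.4115, -0.0786, 0.1705]
orientation: [-2.342, -2.094, -0.004]
contact_force: [0.2, -0.9, 0.1]
grip_width: 0.0003
```

```bash
python3 - <<'E'
from h import *
save('top','t8',(170,120,450,270),2.85);save('side','s8',(220,150,460,310),3)
o=r.get_obs();print(o['tcp_pos'],o['joints'].round(2))
local([.378,-.249,.14],down(-4.7)); local([.378,-.249,.053],down(-4.7))
E
```

```text
[ 0.41331624 -0.08134172  0.17087868] [-0.42  0.13  0.51  2.22 -0.09  0.8   0.04]
shift [-170.6  -15.9   30.8] turn [ 0.003 -0.    -0.033]
shift [-170.6  -16.2  117.8] turn [ 0.003 -0.    -0.033]
```

View pics/t8.png

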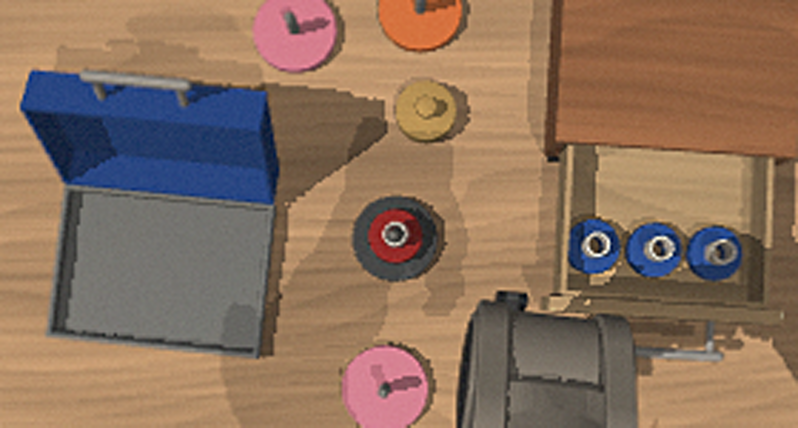

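All three blues are upright in the drawer at (597,244), (655,250) and (715,252), and the case is empty. Now to the front of the handle.

Emit:
play_rows(deltas=[[0,[-20,-16,0],[0,0,0]],[0,[-70,-16,0],[0,0,-0.03]],[0,[-125,-16,0],[0,0,-0.033]],[0,[-160,-16,10],[0,0,-0.033]],[0,[-170,-16,50],[0,0,-0.033]],[0,[-170,-16,95],[0,0,-0.033]],[0,[-170,-16,115],[0,0,-0.033]],[0,[-170,-16,117],[0,0,-0.033]]])

```text
clock: 32.95
tcp_pos: [0.376, -0.2498, 0.0527]
orientation: [-2.314, -2.124, 0.0]
contact_force: [-0.0, 0.4, 0.7]
grip_width: -0.0001
```

```bash
python3 - <<'E'
from h import *
o=r.get_obs();print(o['tcp_pos'],o['contact_force'])
save('top','t9',(340,200,460,290),5);local([.413+.15,-.2516-.0123,.053],down(-4.7))
E
```

```text
[ 0.37596755 -0.24983663  0.0527345 ] [-0.01556896  0.38258827  0.706464  ]
shift [  1.8 186.7   0.8] turn [ 0.002  0.    -0.003]
```

View pics/t9.png

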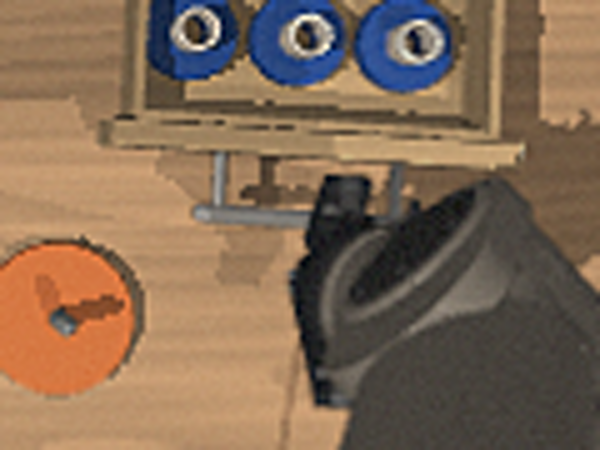

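The gripper is behind the handle bar, with all three spools upright. I'll push gently.

Emit:
play_rows(deltas=[[0,[0,8,0],[0,0,0]],[0,[0,16,0],[0,0,0]],[0,[0,24,0],[0,0,0]],[0,[0,33,0],[0,0,0]],[0,[0,43,0],[0,0,0]],[0,[0,54,0],[0,0,0]],[0,[0,65,0],[0,0,0]],[0,[0,76,0],[0,0,0]]])

```text
clock: 34.0
tcp_pos: [0.4533, -0.2563, 0.0535]
orientation: [2.313, 2.124, 0.001]
contact_force: [-1.1, -0.9, 0.9]
grip_width: 0.0001
```

Emit:
play_rows(deltas=[[0,[0,10,0],[0,0,0]],[0,[0,20,0],[0,0,0]],[0,[0,30,0],[0,0,0]],[0,[0,39,0],[0,0,0]],[0,[0,47,0],[0,0,0]],[0,[0,54,0],[0,0,0]],[0,[0,60,0],[0,0,0]],[0,[0,64,0],[0,0,0]]])

```text
clock: 35.0
tcp_pos: [0.5174, -0.2617, 0.0536]
orientation: [2.313, 2.125, 0.001]
contact_force: [-1.3, -0.5, 0.2]
grip_width: 0.0002
```

```bash
python3 - <<'E'
from h import *
o=r.get_obs();print(o['tcp_pos'],o['contact_force'])
local([.413+.15,-.2516-.0123,.053],down(-4.7))
save('side','s10',(260,180,480,320),3.5)
E
```

```text
[ 0.51743592 -0.26167138  0.05357918] [-1.3014226  -0.51899148  0.24159031]
shift [ 1.6 45.6  0.6] turn [ 0.001  0.    -0.003]
```

View pics/s10.png

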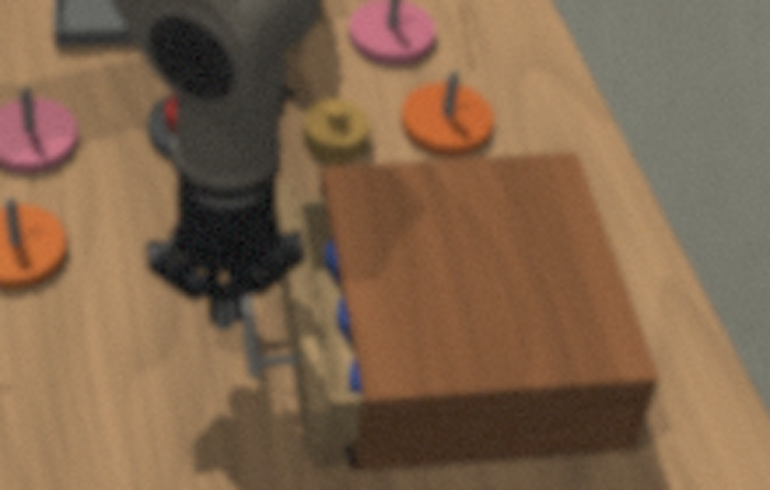

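The drawer is nearly shut, with a gap of about 30 mm left at crop (325,300). I'll go on slowly and watch the force.

Emit:
play_rows(deltas=[[0,[0,5,0],[0,0,0]],[0,[0,10,0],[0,0,0]],[0,[0,14,0],[0,0,0]],[0,[0,18,0],[0,0,0]],[0,[0,21,0],[0,0,0]],[0,[0,24,0],[0,0,0]],[0,[0,26,0],[0,0,0]],[0,[0,28,0],[0,0,0]]])

```text
clock: 36.05
tcp_pos: [0.5434, -0.2638, 0.0534]
orientation: [-2.312, -2.123, 0.002]
contact_force: [-10.4, 1.5, 8.2]
grip_width: -0.0002
```

Emit:
play_rows(deltas=[[0,[0,2,0],[0,0,0]],[0,[0,4,0],[0,0,0]],[0,[0,6,0],[0,0,0]],[0,[0,7,0],[0,0,0]]])

```text
clock: 36.55
tcp_pos: [0.5437, -0.2637, 0.053]
orientation: [-2.306, -2.113, 0.009]
contact_force: [-19.9, 3.9, 19.8]
grip_width: -0.0002
```

Emit:
play_rows(deltas=[[0,[0,-10,0],[0,0,0]],[0,[0,-40,0],[0,0,0]],[0,[0,-60,-20],[0,0,0]],[0,[0,-80,-80],[0,0,0]],[0,[40,-100,-130],[0,0,0]],[0,[95,-120,-150],[0,0,0]],[0,[150,-130,-150],[0,0,0]],[0,[170,-130,-150],[0,0,0]]])

```text
clock: 37.55
tcp_pos: [0.4312, -0.0802, 0.2064]
orientation: [-2.3, -2.118, 0.004]
contact_force: [1.0, 0.4, 0.7]
grip_width: 0.0002
```

```bash
python3 - <<'E'
from h import *
o=r.get_obs();print(o['tcp_pos'],o['contact_force'])
save('side','s11',None,1.25);save('top','t11',(120,60,520,290),2)
E
```

```text
[ 0.43118556 -0.08023831  0.20642012] [0.95316628 0.37048454 0.70459359]
```

View pics/t11.png

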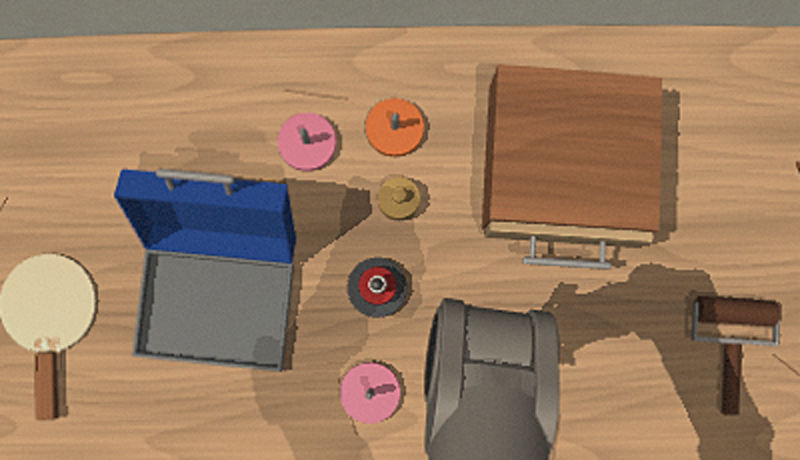

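View pics/s11.png

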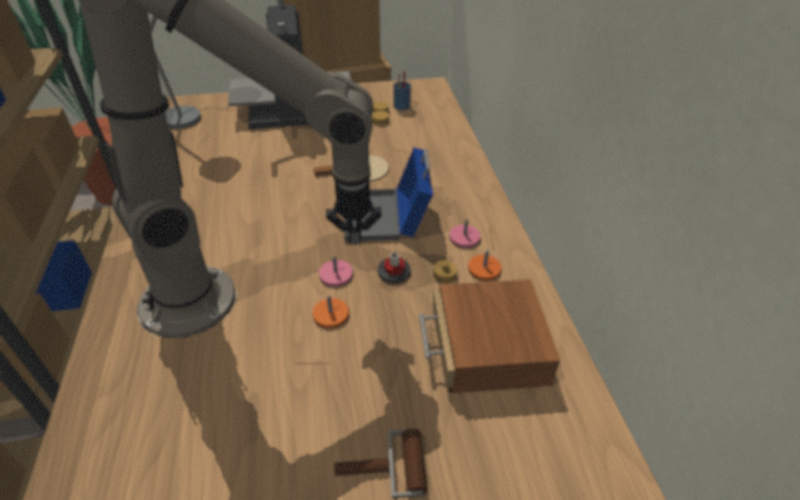

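```bash
python3 - <<'E'
from h import *
f=lambda L:[(120+(u+.5)/2-.5,60+(v+.5)/2-.5) for u,v in L]
h=atz('top',f([(524,261),(611,265)]),.063);m=h.mean(0);print('handle',h.round(4),m, 'travel',np.linalg.norm(m[:2]-[.4131,-.2516]))
c=atz('top',f([(485,221),(660,231)]),.101);c0=c
ax=np.array([.9966,-.082])
print('chest front along axis',(c[:,:2]@ax),'handle',m[:2]@ax,'panel front top',atz('top',f([(485,235),(653,244)]),.088)[:,:2]@ax)
cropsave('top','t12',(350,155,470,205),6.5)
cropsave('side','s12',(330,215,450,315),6.5)
print(proj('side',[[*(np.array([.5631,-.264])),.063]]))
E
```

```text
handle [[ 0.5679 -0.2011  0.063 ]
 [ 0.5593 -0.3282  0.063 ]] [ 0.56359009 -0.26466878  0.063     ] travel 0.1510564780510844
chest front along axis [0.63073801 0.63206869] handle 0.5833767215361423 panel front top [0.61302321 0.61494126]
[[339.50903593 267.86539837]]
```

The handle has travelled 151 mm, but the upward force during the last push could mean a knuckle touched the chest edge. I'll push again with the jaws turned 90° and a little higher, so only the bar can be touched.

```bash
python3 - <<'E'
from h import *
local([.51,-.26,.2064],down(-4.7+90));local([.51,-.26,.2064],down(-4.7-90));local([.51,-.26,.058],down(-4.7+90))
print(r.get_obs()['joints'].round(2))
E
```

```text
shift [-171.7   92.6   -2.5] turn [-0.005 -0.015 -1.571]
shift [-171.7   92.6   -2.5] turn [-0.015  0.005  1.571]
shift [-172.7   94.5  145.8] turn [-0.005 -0.015 -1.571]
[-0.5   0.12  0.61  2.14 -0.1   0.91  0.08]
```

Emit:
play_rows(deltas=[[0,[-20,0,0],[0,0,-0.18]],[0,[-45,5,0],[0,0,-0.36]],[0,[-70,15,0],[0,0,-0.54]],[0,[-95,30,0],[0,0,-0.72]],[0,[-120,50,0],[0,0,-0.9]],[0,[-145,70,0],[0,0,-1.08]],[0,[-165,85,0],[0,0,-1.26]],[0,[-172,92,0],[0,0,-1.43]]])

```text
clock: 38.65
tcp_pos: [0.5094, -0.2637, 0.2036]
orientation: [-0.345, -3.11, -0.007]
contact_force: [-0.5, 1.9, -0.4]
grip_width: -0.0004
```

```bash
python3 - <<'E'
from h import *
o=r.get_obs();print(o['tcp_pos'],o['joints'].round(2))
local([.53,-.262,.058],down(-4.7+90))
E
```

```text
[ 0.50935894 -0.26366793  0.20363123] [ 0.02  0.37  0.45  1.85 -0.19  0.98  1.9 ]
shift [-21.6   5.7 145.4] turn [ 0.004 -0.013 -0.139]
```

Emit:
play_rows(deltas=[[0,[-5,2,40],[0,-0.013,-0.139]],[0,[-8,4,90],[0,-0.013,-0.139]],[0,[-10,5,130],[0,-0.013,-0.139]],[0,[-14,5,145],[0,-0.013,-0.139]],[0,[-18,5,145],[0,-0.013,-0.139]],[0,[-21,5,145],[0,-0.013,-0.139]],[0,[-21,5,145],[0,-0.013,-0.139]]])

```text
clock: 39.52
tcp_pos: [0.5306, -0.263, 0.06]
orientation: [0.128, 3.135, 0.005]
contact_force: [-0.1, -0.4, -0.0]
grip_width: -0.0
```

Emit:
play_rows(deltas=[[0,[-5,0,0],[0,0,0]],[0,[-10,0,0],[0,0,0]],[0,[-14,0,0],[0,0,0]],[0,[-18,0,0],[0,0,0]],[0,[-20,0,0],[0,0,0]],[0,[-22,0,0],[0,0,0]]])

```text
clock: 40.28
tcp_pos: [0.5456, -0.2644, 0.0592]
orientation: [-0.131, -3.13, -0.011]
contact_force: [-20.7, 4.0, 19.4]
grip_width: -0.0001
```

The drawer stopped at the same place with a different gripper profile, so it is at its stop and fully shut. I'll retreat and hand in.

Emit:
play_rows(deltas=[[0,[10,0,0],[0,0,0]],[0,[40,0,0],[0,0,0]],[0,[65,0,-10],[0,0,0]],[0,[80,0,-60],[0,0,0]],[0,[90,0,-110],[0,0,0]],[0,[90,40,-140],[0,0,0]],[0,[90,80,-140],[0,0,0]],[0,[90,80,-140],[0,0,0]]])

```text
clock: 41.28
tcp_pos: [0.4647, -0.175, 0.201]
orientation: [-0.122, -3.131, -0.013]
contact_force: [0.4, -0.5, -0.0]
grip_width: 0.0
```

```bash
python3 - <<'E'
from h import *
a,_=load('top'); save('top','t13'); b,_=load('top')
o=r.get_obs();print(o['tcp_pos'],o['clock'],o['contact_force'])
for s in spools(): print(*s)
# change vs previous look in regions: chest/handle, lid, red, weight, paddle, roller
for n,(x0,y0,x1,y1) in dict(chest=(360,90,460,195),lid=(170,140,275,250),red=(290,185,330,220),weight=(305,145,335,172),paddle=(115,180,172,275),roller=(460,200,520,270)).items():
    d=np.abs(a[y0:y1,x0:x1].astype(int)-b[y0:y1,x0:x1]).max(2); print(n,(d>60).mean().round(4))
E
```

```text
[ 0.4642268  -0.17695604  0.20080984] 41.325 [-1.42640315 -0.24764269 -1.27162274]
blue [215.6 147.7] 71 [0.7059 0.2798 0.053 ]
red [308.2 201.2] 31 [0.5422 0.0116 0.053 ]
chest 0.0153
lid 0.0
red 0.0
weight 0.0
paddle 0.0
roller 0.4343
```

```bash
python3 - <<'E'
from h import *
_,D=load('top'); x0,y0,x1,y1=460,195,520,272
uv=[(u,v) for v in range(y0,y1) for u in range(x0,x1)]
c,d=ray('top',uv); P=c+d*D[y0:y1,x0:x1].reshape(-1,1); m=(P[:,2]>.02)&(P[:,2]<.06)
print(m.sum(),np.array(uv)[m].mean(0),P[m].min(0).round(3),P[m].max(0).round(3),(P[:,2]>.08).sum())
im=cv2.imread('pics/t11.png'); g=cv2.cvtColor(im,cv2.COLOR_BGR2GRAY)[280:350,680:790]; ys,xs=np.where(g<60)
print('t11 dark', (xs.min()+680)/2+120,(xs.max()+680)/2+120,(ys.min()+280)/2+60,(ys.max()+280)/2+60)
print('now', np.array(uv)[m].min(0),np.array(uv)[m].max(0))
E
```

```text
926 [487.24298056 226.26241901] [ 0.333 -0.597  0.02 ] [ 0.512 -0.459  0.045] 23
t11 dark 465.5 509.0 205.5 234.5
now [466 208] [509 267]
```

```bash
python3 -c "
from bench import r
print(r.hand_in())"
```

```text
the job is handed in; nothing more can be done
None
```

The job is done and handed in at about 41 s of the 210 s allowed; the hand-in gives no verdict.

**What I did**
- I swung the lid over to about 1.85 rad and released it; it stands open by itself.
- The red spool is on the dark stand's spindle, fully down on its base.
- Three blue spares were in the case. I stood all three upright in the drawer.
- I then pushed the drawer shut.

**Last checks**
- **Lid, red spool, weight and paddle:** the last two top pictures show no change in any of them.
- **Drawer:** its handle travelled 151 mm against the roughly 150 mm expected. Two pushes with the gripper turned differently stopped at the same place at about 20 N.
- **Roller:** its picture changed because the arm's shadow fell on it. The depth reading puts it in the same place.

**Not fully settled**
- **Upward force:** both end pushes also showed an unexplained upward force of about 20 N. I took it as friction on the bar, since neither push moved the drawer further.
- **Spares after closing:** I could not see them once the drawer was shut. They were upright in the last look before the push, and part-way through they were still visible in place.
- **Front-panel gap:** the visible panel edge measured about 17 mm against roughly 14 mm when open. That is close to what the camera can resolve, and I had no picture views left to look closer.

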